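# Hold the matching ear plug over its mate with tongs

### The arm

A 6-joint arm with a two-finger parallel gripper is mounted at the origin on the work surface. World frame = base frame: x ahead of the robot, y to its left, z up, the work surface at z = 0. Lengths are in mm, angles in rad, forces in N, time in s.
With the tool pointing down it reaches from about 250 to 775 mm from the base axis. Payload 4 kg.
Tool frame: the origin (TCP) lies at the very end of the fingers, on their centre line; the grasp point (between the pads) lies 19 mm behind it; z points along the fingers, y is the line along which they close (so a half turn about z gives the same grasp; the last joint's range is limited). The gripper opens to 85 mm and grips with 20 to 120 N. Pads are 22 mm wide; open, the fingers measure 114 mm over their backs; the gripper's body (76 mm by 85 mm) begins 54 mm behind the grasp point. The pads swing forward as they close: fully open they stand 13 mm farther back than shut.
Start: joints at [-1.446, 0.087, 1.371, -0, 1.684, -0.103], TCP at [124.205, -535.809, 231.341] pointing down, gripper open.
Joint ranges: [-3.1, 3.1], [-0.76, 2.03], [0.27, 2.55], [-1.08, 4.22], [0.17, 2.65], [-2.57, 2.57]. Speed limits (rad/s): [2.79, 2.79, 3.14, 3.14, 3.14, 3.14].

### API

Orientations are given as a rotation vector (axis times angle).
In Python, from rig import telemetry, optics, ticket, nets gives the robot as it stands.
- The arm moves only by the shell command python3 -m jog 'ROWS' [FORCE]. ROWS is JSON, a list of rows, each a list of 3 entries, a list of its own where there are three numbers: the shift along the tool's x, y, z in units of 40 mm (1.0 is 40 mm), then the turn about the tool's z in units of 5 degrees (1.0 is 5 degrees), then the closure, from -1 (fully open) to 1 (shut). In form: [[[tx, ty, tz], spin, hand], ...]. A call has 1 to 10 rows; each row shifts and turns the commanded pose from where the row before left it, along the tool's axes as they then stand; what a row does not reach is not made up. A row lasts 1/12 s, in which the tool goes at most 41.7 mm and 7.16 degrees, less where a joint would pass 70% of its speed; a pose out of reach is approached as far as the arm can. A call is refused whole if a number of a shift passes 1 or a number of a turn 1, either way. A call with a gripper value outside its range is refused whole. The fingers move at their own pace and stop on an object; FORCE is the grip in N (left out, the last holds). Time passes only in rows, so rows that do not move let the fingers close. It gives the time, the measured TCP pose, the force, the opening and the grip force at its end, in the units of the state.
- telemetry.state(): the state, without advancing time (a new reading comes with each control period).
- optics.grab_frame(name): name is "scene" or "side" or "wrist"; returns the picture (384x512x3 uint8, red, green, blue); there is no depth.
- optics.camera_model(name): a dict with "camera_matrix" (3x3 intrinsics, pixels), "R" (3x3) and "t" (3): a world point X has camera coordinates R X + t. Camera axes: x right, y down, z forward; pixel columns grow to the right and rows downward; lengths in mm; the calibration is good to about 2 mm. A picture is of the moment at which its call begins: read the wrist's pose just before it. camera_model takes no time and is no camera call; for the wrist camera it gives the pose at the moment of the call.
- ticket.sign_off(): hands the job in; it is judged then, once.
Trained networks look in the newest picture that a camera, given by its name, has taken for a name from the list of things; names that differ only in an ending like _2 or _b are one class to them, and where a whole thing is asked for, a point or a joint stands for the part that bears it (a point fixed in the world has none). Each returns a list of dicts, best first, with "confidence" (0 to 1); they miss things now and then, are a little off and sometimes report something else, mostly with a low value. They report only what shows in the picture. A call takes as long as a camera call. They do not tell look-alikes from the thing itself.
- nets.look_for(camera, thing): "box" ([left, top, right, bottom] in pixels, round what is visible of it).
The state is a dict: "time_s": time; "qpos": joint angles; "qd": joint speeds; "joint_torque": joint torques, N m; "tool_pos": TCP position; "orientation": TCP orientation; "wrist_force": force on the tool from outside, world axes, zero at the start; "moment": the same for the moment, N m; "width": opening from 0.0 (shut) to 1.0 (fully open); "finger_force": force on a finger pad.
Only numpy, scipy, OpenCV 4.12 (cv2) and the standard library are available. Lean on these libraries where they do the work, as an engineer would, in place of code of your own. Each camera call takes 0.05 s, during which the arm holds its last target. There are 200 camera calls.

### The job

The dark green jade ear plugs have just been cleaned, so handle them with the tongs only and never touch one with the robot itself. Grip the small kitchen tongs, close them on the plug standing on the open dresser top that has the same shape as the one on the stone coaster (solid round, open tunnel or teardrop), and carry it over to its mate. Finish while holding it in the tongs right above its mate, about 10 cm above the dresser top and touching nothing else; leave the other plugs, the drawer and all other things where they are.

Things in the scene. Friction and masses are not known exactly. Their poses are not given: they have to be found in the camera images.
- tongs: right-hand (-y) arm and pin of small steel kitchen tongs lying on their side: 180 mm from pin to tip ends plus a pull ring, 85 g in all. Two arms 22 mm high (z 0 to 22 mm) hinge on an upright pin and are sprung apart, the tips opening sideways. Origin: pin axis, underside. +x: middle line of the open tongs, towards the tips; +y left. It turns with this arm as the tongs are squeezed
- tongs_jaw: left-hand (+y) arm of the tongs, same origin; at rest its axes are those of tongs. Squeezing the arms at tongs_grip takes about 3.3 N to begin and about 7 N fully shut; the tips close twice as much as the arms do there
- tongs_grip (a point): where to grip the tongs: middle line of the open tongs, 80 mm from the pin towards the tips, 11 mm up, near the centre of mass; at rest the arms are 53 mm wide over their outer faces here. The point is carried by the right-hand arm
- tip_right (a point): middle of the inner face of the right-hand tip's grey silicone pad, 163 mm from the pin, 11 mm above the tongs' underside. Pads 34 mm long, 6 mm thick, z 3 to 19 mm; at rest 68 mm apart and 82 mm over their outsides; parallel when about 29 mm apart
- tip_left (a point): the same on the left-hand tip; the middle line of the tongs runs midway between both tips, square to the line joining them
- coaster: grey stone coaster 100 x 100 x 10 mm, fixed; origin at the centre of its underside, top at 10 mm
- drawer_knob (a point): brass knob of the open drawer of the wooden jewellery chest (chest fixed, 160 deep x 250 wide x 115 mm high, its front towards the robot); the drawer front is 48 mm high, 16 mm beyond the knob, and stands about 90 mm out of the chest; leave it alone
- photo_block: clear acrylic photo block 28 x 110 x 85 mm with a beach picture, standing; leave it alone
- travel_tin: round aluminium travel tin, 74 mm across, 28 mm high; leave it alone
- cream_jar: white cream jar, 52 mm across, 45 mm high; leave it alone
- comb: brown comb 44 (x) x 150 (y) x 5 mm lying flat; leave it alone
- perfume: glass perfume bottle 38 x 62 mm, 104 mm high with its cap; leave it alone
- plug_solid: dark green jade ear plug standing on end on the open dresser top, 20 mm high: round plug, a solid spool: flares 34 mm across and 3 mm long at both ends, waist 31 mm across. Origin on its underside, at the centre; +z up
- mate_solid: the other plug of the same shape as plug_solid, 20 mm high, same origin and axes; it stands either on the coaster or in the chest's open drawer
- plug_tunnel: dark green jade ear plug standing on end on the open dresser top, 20 mm high: round tunnel plug, an open tube: flares 34 mm across, waist 31 mm across, with a hole of about 25 mm right through. Origin on its underside, at the centre; +z up
- mate_tunnel: the other plug of the same shape as plug_tunnel, 20 mm high, same origin and axes; it stands either on the coaster or in the chest's open drawer
- plug_drop: dark green jade ear plug standing on end on the open dresser top, 20 mm high: teardrop plug, solid: sides 29.6 mm across the round part (rims 32 mm), running to a blunt point; about 43 mm long. The point lies along the body's +x; the origin is 4 mm from the round part's centre, towards the point (round end at x = -20 mm, point at x = +23 mm). Origin on its underside; +z up
- mate_drop: the other plug of the same shape as plug_drop, 20 mm high, same origin and axes; it stands either on the coaster or in the chest's open drawer
Not all that is in view belongs to the job. Leave any blue look-alike of the plug_drop alone.

How it is judged:
By the outcome, as a careful person would: the job done as asked, in the order asked, and still so for the second after the job is handed in, while the arm keeps its last pose, push and grip.
It also fails if it takes over 40 s, if anything falls off the work surface, if the arm or the gripper's body presses on something with over 40 N, if the wrist force passes 120 N, or if a joint passes its speed limit or range.

## Working session

There is one attempt and no reset: what is moved stays moved. The work goes in short steps, Python scripts to look and compute and a shell command to move; the robot and the scene stay as the last step left them, time stands still between calls to the robot, and variables do not carry over. Pictures are saved under pics/ and viewed, at most 13 in all, crops included, and the job is handed in when it is done.

```bash
mkdir -p pics; ls; python3 - <<'E'
from rig import telemetry, optics, nets
import cv2, numpy as np
s=telemetry.state(); print(s)
for c in ("scene","side"):
    im=optics.grab_frame(c); cv2.imwrite(f"pics/{c}0.png",cv2.resize(im[:,:,::-1],(800,600),interpolation=cv2.INTER_CUBIC))
    for n in ("tongs","tongs_grip","tip_right","tip_left","coaster","plug_solid","plug_tunnel","plug_drop","mate_solid","drawer_knob","photo_block","perfume","cream_jar","travel_tin"):
        print(c,n,[(np.round(d["box"]).tolist(),round(d["confidence"],2)) for d in nets.look_for(c,n)][:5])
print(optics.camera_model("scene"),optics.camera_model("side"))
print(telemetry.state()["time_s"])
E
```

```text
pics
{'time_s': 0.0, 'qpos': array([-1.44606814e+00,  8.79978119e-02,  1.37229603e+00,  3.78015820e-06,
        1.68364101e+00, -1.03098562e-01]), 'qd': array([-0.00072971, -0.00103604,  0.00059827,  0.00042221, -0.00150606,
       -0.00033705]), 'joint_torque': array([-1.46889306e-03, -3.51869881e+01, -3.13268173e+01, -1.44795890e-04,
        1.09678067e-02, -5.58928008e-06]), 'tool_pos': array([ 124.15581995, -535.26850574,  230.09456909]), 'orientation': array([-3.11890463e+00, -3.56830391e-01,  3.38624067e-05]), 'wrist_force': array([-0.2920911 ,  0.19153751, -0.39990192]), 'moment': array([ 0.028955  ,  0.00589698, -0.01290375]), 'finger_force': 0.0, 'width': 1.003432184824258}
scene tongs [([296.0, 181.0, 348.0, 224.0], 0.66)]
scene tongs_grip [([293.0, 178.0, 348.0, 230.0], 0.95)]
scene tip_right [([290.0, 176.0, 353.0, 233.0], 0.62)]
scene tip_left [([316.0, 186.0, 346.0, 229.0], 0.49)]
scene coaster [([322.0, 263.0, 373.0, 310.0], 0.74), ([392.0, 298.0, 426.0, 332.0], 0.62), ([292.0, 178.0, 347.0, 232.0], 0.24)]
scene plug_solid []
scene plug_tunnel [([132.0, 157.0, 175.0, 1
[... 1605 characters left out ...]
       [  0.        , 488.47083343, 195.36847174],
       [  0.        ,   0.        ,   1.        ]]), 'R': array([[-0.69901021,  0.71497619,  0.0139202 ],
       [ 0.57313474,  0.5717653 , -0.58702727],
       [-0.4276696 , -0.40235991, -0.80944748]]), 't': array([ 403.89497138, -295.5403139 , 1600.46824773])} {'camera_matrix': array([[413.39085286,   0.        , 251.57886818],
       [  0.        , 413.39085286, 199.65209226],
       [  0.        ,   0.        ,   1.        ]]), 'R': array([[ 0.69954337, -0.71451152,  0.01060018],
       [-0.52222358, -0.52129661, -0.67493138],
       [ 0.48777209,  0.46660811, -0.73780435]]), 't': array([-391.63794349,  351.14523371, 1100.64617359])}
1.5
```

View pics/scene0.png

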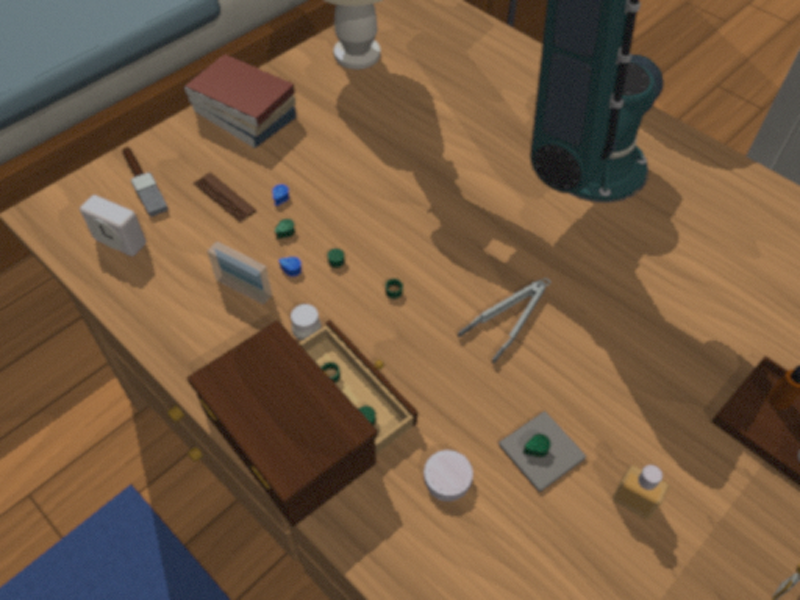

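```bash
cat > h.py <<'E'
from rig import telemetry, optics, nets
import numpy as np
def px2w(c,u,v,z,m=None):
    m=m or optics.camera_model(c); R=m["R"];t=m["t"]
    d=R.T@np.linalg.inv(m["camera_matrix"])@np.array([u,v,1.]); o=-R.T@t
    return o+d*(z-o[2])/d[2]
def w2px(c,X,m=None):
    m=m or optics.camera_model(c); p=m["camera_matrix"]@(m["R"]@np.asarray(X,float)+m["t"]); return p[:2]/p[2]
E
python3 - <<'E'
from h import *
for n,u,v,z in [("plugA",181.5,145,10),("plugB",179.5,124,10),("plugC",183,171,10),("mateD",235,267,35),("coast",347,287,10),("pl",344,286,20),("tongs",322,205,11),("tin",285,305,14),("perf",409,315,50)]:
    print(n,px2w("scene",u,v,z).round())
for n,u,v,z in [("solid",298.5,249.5,10),("tunnel",262,229,10),("drop",324,242,10),("?",205,211,10),("?",195,166,5),("tin",239,154,14)]:
    print("side",n,px2w("side",u,v,z).round())
E
```

```text
plugA [ 580. -320.   10.]
plugB [ 528. -391.   10.]
plugC [ 643. -240.   10.]
mateD [761.  99.  35.]
coast [596. 325.  10.]
pl [604. 320.  20.]
tongs [451. 123.  11.]
tin [740. 249.  14.]
perf [570. 478.  50.]
side solid [ 564. -199.   10.]
side tunnel [543. -64.  10.]
side drop [ 642. -237.   10.]
side ? [464. 123.  10.]
side ? [586. 319.   5.]
side tin [741. 245.  14.]
```

```bash
python3 - <<'E'
import cv2,numpy as np
a=cv2.imread("pics/scene0.png");b=cv2.imread("pics/side0.png")
def c(i,l,t,r,bt): # original px -> upscaled
    k=800/512; return cv2.resize(i[int(t*k):int(bt*k),int(l*k):int(r*k)],(400,300),interpolation=cv2.INTER_CUBIC)
cv2.imwrite("pics/m1.png",np.vstack([np.hstack([c(a,130,100,250,190),c(a,290,175,370,235)]),np.hstack([c(a,310,255,382,309),c(b,240,190,340,265)])]))
E
```

```text
(no output)
```

View pics/side0.png

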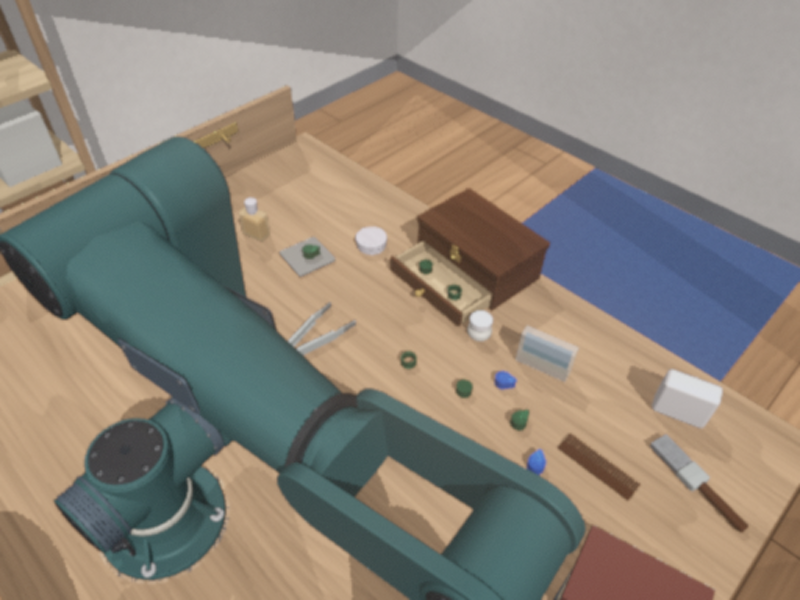

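View pics/m1.png

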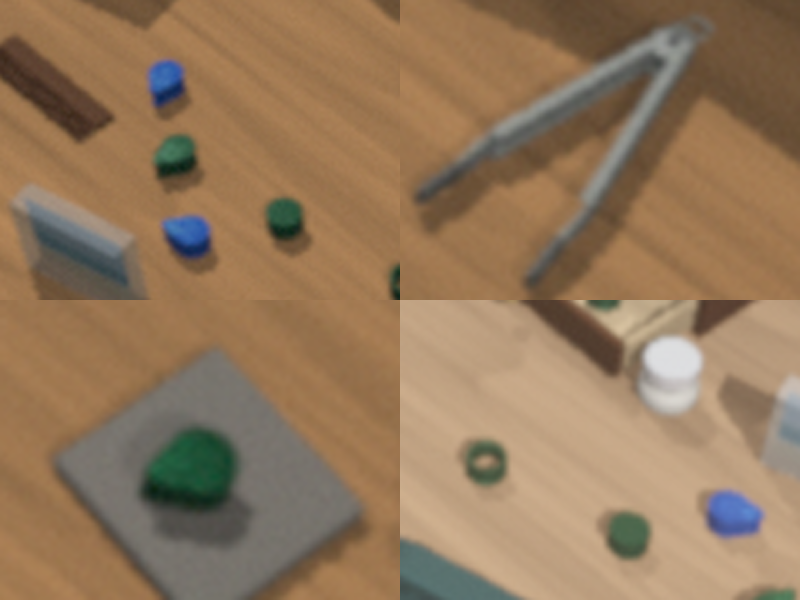

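Scene shows the coaster's mate at original px (344,286), a teardrop. Candidates of that shape on the open top are the green one at (182,146) and blue look-alikes at (180,124) and (186,170). The green one fits, since the plugs are jade green, and the enlarged crop confirms it (pointed green top-left tile). Tongs: pin at about (348,182), tips at (296,213) and (317,229).

```bash
python3 - <<'E'
from h import *
k=1.5625
P={n:px2w("scene",u,v,15) for n,u,v in [("pin",290+675/5,175+45/5),("tl",290+425/5,175+190/5),("tr",290+535/5,175+275/5)]}
print({n:p.round() for n,p in P.items()})
m=(P["tl"]+P["tr"])/2-P["pin"]; print(np.linalg.norm(m),np.degrees(np.arctan2(m[1],m[0])),np.linalg.norm(P["tl"]-P["tr"]))
u=m/np.linalg.norm(m); print("grip",P["pin"]+80*u)
s=telemetry.state()
from scipy.spatial.transform import Rotation as R
r=R.from_rotvec(s["orientation"]); print(r.as_matrix().round(3))
g=P["pin"]+80*u; g[2]=230; print("tool shift",r.inv().apply(g-s["tool_pos"])/40)
mm=optics.camera_model("wrist"); print(r.as_matrix().T@(-mm["R"].T@mm["t"]-s["tool_pos"]),(mm["R"]@r.as_matrix()).round(2), mm["camera_matrix"][0,0])
E
```

```text
{'pin': array([189., 286.,  15.]), 'tl': array([371., 244.,  15.]), 'tr': array([374., 318.,  15.])}
183.57659733234414 -1.4514703381405476 74.34212706779842
grip [269.21943647 283.89121565  15.        ]
[[ 0.974  0.226 -0.   ]
 [ 0.226 -0.974 -0.   ]
 [-0.     0.    -1.   ]]
tool shift [  8.15985197 -19.14440183   0.03138815]
[  74.84576135   -0.7595888  -141.89176925] [[ 0.    1.    0.  ]
 [-0.96  0.   -0.29]
 [-0.29 -0.    0.96]] 340.277477259473
```

```bash
python3 - <<'E'
from h import *
P={n:px2w("scene",u,v,15) for n,u,v in [("pin",290+270/5,175+47/5),("tl",290+25/5,175+192/5),("tr",290+133/5,175+278/5)]}
print({n:p.round() for n,p in P.items()})
m=(P["tl"]+P["tr"])/2-P["pin"]; print(np.linalg.norm(m),np.degrees(np.arctan2(m[1],m[0])),np.linalg.norm(P["tl"]-P["tr"]))
u=m/np.linalg.norm(m); print("grip",P["pin"]+80*u)
s=telemetry.state()
from scipy.spatial.transform import Rotation as R
r=R.from_rotvec(s["orientation"])
g=P["pin"]+80*u; g[2]=230; print("tool shift",r.inv().apply(g-s["tool_pos"])/40)
E
```

```text
{'pin': array([354., 123.,  15.]), 'tl': array([526.,  90.,  15.]), 'tr': array([527., 168.,  15.])}
172.69167745100688 2.00367832238185 77.28094844950586
grip [433.99800367 125.70443791  15.        ]
tool shift [ 11.27981934 -14.36159941   0.03175075]
```

```bash
python3 -m jog '[[[0,0,0],0.75,-1],[[0,0,0],0.75,-1],[[0.4,-0.2,0],0.7,-1],[[0.8,-0.35,0],0,-1],[[0.8,-0.35,0],0,-1],[[0.8,-0.35,0],0,-1],[[0.8,-0.35,0],0,-1],[[0.8,-0.35,0],0,-1],[[0.8,-0.35,0],0,-1],[[0.8,-0.35,0],0,-1]]'; python3 -m jog '[[[0.8,-0.35,0],0,-1],[[0.8,-0.35,0],0,-1],[[0.8,-0.35,0],0,-1],[[0.8,-0.35,0],0,-1],[[0.8,-0.35,0],0,-1],[[0.8,-0.35,0],0,-1],[[0.8,-0.35,0],0,-1],[[0.4,-0.2,0],0,-1],[[0,0,0],0,-1],[[0,0,0],0,-1]]'
python3 - <<'E'
from h import *
import cv2,json
m=optics.camera_model("wrist"); im=optics.grab_frame("wrist")
cv2.imwrite("pics/w1.png",im[:,:,::-1]); 
json.dump({k:np.asarray(v).tolist() for k,v in m.items()},open("w1.json","w"))
print([(np.round(d["box"]),d["confidence"]) for d in nets.look_for("wrist","plug_drop")])
hsv=cv2.cvtColor(im,cv2.COLOR_RGB2HSV)
g=cv2.inRange(hsv,(50,70,15),(90,255,255))
n,l,st,c=cv2.connectedComponentsWithStats(g)
for i in range(1,n):
    if st[i,4]>150:
        print(st[i],c[i].round(1),px2w("wrist",*c[i],14,m).round())
E
```

```text
time_s: 2.33
tool_pos: [361.1, -419.4, 231.5]
orientation: [3.141, 0.056, 0.0]
wrist_force: [0.3, -1.1, 0.5]
width: 1.0
finger_force: 0.0
time_s: 3.17
tool_pos: [596.4, -305.1, 230.5]
orientation: [-3.141, -0.059, 0.002]
wrist_force: [-0.8, 0.0, 0.4]
width: 0.997
finger_force: 0.0
[(array([318., 204., 348., 239.]), 0.82), (array([171., 106., 217., 144.]), 0.73)]
[251 153  30  41 833] [265.9 175.8] [ 581. -314.   14.]
[137 173  35  32 731] [153.1 189.6] [ 561. -191.   14.]
[ 23 190  39  32 292] [ 40.2 206.2] [536. -63.  14.]
```

View pics/w1.png

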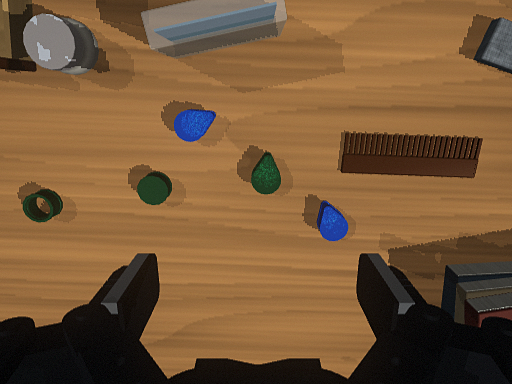

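The wrist view shows the green teardrop at (266,174), point up (+x), between blue look-alikes at (194,124) and (332,222). The solid plug is at (155,188) and the tunnel at (42,205). I'll fit its pose by silhouette.

```bash
cat > fit.py <<'E'
from h import *
import cv2
from scipy.optimize import minimize
def outline(R):
    # round part centre x=-4, radius R, blunt point to x=+23 (R~1.5+)
    a=np.linspace(0,2*np.pi,60); r=2.0
    A=np.c_[-4+R*np.cos(a),R*np.sin(a)]; B=np.c_[23-r+r*np.cos(a),r*np.sin(a)]
    return cv2.convexHull(np.vstack([A,B]).astype(np.float32))[:,0]
O=outline(16.)
def sil(m,x,y,th,z0,shape=(384*4,512*4)):
    c,s=np.cos(th),np.sin(th); W=O@np.array([[c,s],[-s,c]])+[x,y]
    P=np.vstack([[w2px("",[*w,z],m) for w in W] for z in (z0,z0+20)])
    h=cv2.convexHull((P*4+1.5).astype(np.float32)); b=np.zeros(shape,np.uint8); cv2.fillConvexPoly(b,h.astype(np.int32),1); return b
def fit(mask,m,x,y,th,z0):
    M=cv2.resize(mask,(2048,1536),interpolation=cv2.INTER_LINEAR)>127
    f=lambda p:1-(lambda b:(M&b).sum()/(M|b).sum())(sil(m,p[0]*10,p[1]*10,p[2]*.3,z0)>0)
    best=min((minimize(f,[x/10,y/10,t/.3],method="Nelder-Mead",options=dict(maxiter=120,initial_simplex=np.array([x/10,y/10,t/.3])+np.array([[0,0,0],[.6,0,0],[0,.6,0],[0,0,1.]]))) for t in np.atleast_1d(th)),key=lambda r:r.fun)
    return best.x*[10,10,.3],1-best.fun
E
python3 - <<'E'
from fit import *
import json
m={k:np.array(v) for k,v in json.load(open("w1.json")).items()}
im=cv2.imread("pics/w1.png"); g=cv2.inRange(cv2.cvtColor(im,cv2.COLOR_BGR2HSV),(50,70,15),(90,255,255))
k=np.zeros_like(g); k[150:198,245:288]=g[150:198,245:288]
print(fit(k,m,581,-314,[-.4,0,.4],0))
print("blue",px2w("",332,222,14,m),px2w("",194,124,14,m))
from scipy.spatial.transform import Rotation as R
s=telemetry.state(); print(s["tool_pos"]); r=R.from_rotvec(s["orientation"]).as_matrix(); print(np.degrees(np.arctan2(r[1,0],r[0,0])))
print("shift",r.T@(np.array([434,125.7,230])-s["tool_pos"])/40)
E
```

```text
(array([ 5.82150527e+02, -3.13660284e+02, -6.87269446e-02]), np.float64(0.9194019471488178))
blue [ 530.05147535 -390.79718668   14.        ] [ 633.30778342 -236.59737007   14.        ]
[ 595.11991997 -306.33591441  231.27508423]
2.0133787206909277
shift [ -3.64602219 -10.93575822   0.02988089]
```

```bash
python3 -m jog '[[[-0.1,-0.4,0],0,-1],[[-0.23,-0.85,0],0,-1],[[-0.23,-0.85,0],0,-1],[[-0.23,-0.85,0],0,-1],[[-0.23,-0.85,0],0,-1],[[-0.23,-0.85,0],0,-1],[[-0.23,-0.85,0],0,-1],[[-0.23,-0.85,0],0,-1],[[-0.23,-0.85,0],0,-1],[[-0.23,-0.85,0],0,-1]]' >/dev/null; python3 -m jog '[[[-0.23,-0.85,0],0,-1],[[-0.23,-0.85,0],0,-1],[[-0.23,-0.85,0],0,-1],[[-0.1,-0.4,0],0,-1],[[0,0,0],0,-1],[[0,0,0],0,-1]]'
python3 - <<'E'
from h import *
import cv2,json
m=optics.camera_model("wrist"); im=optics.grab_frame("wrist")
cv2.imwrite("pics/w2.png",im[:,:,::-1]); cv2.imwrite("pics/w2b.png",cv2.resize(im[:,:,::-1],(800,600),interpolation=cv2.INTER_CUBIC))
json.dump({k:np.asarray(v).tolist() for k,v in m.items()},open("w2.json","w"))
E
```

```text
time_s: 4.6
tool_pos: [461.3, 129.1, 231.8]
orientation: [3.14, 0.057, 0.002]
wrist_force: [0.4, -0.4, -0.3]
width: 0.997
finger_force: 0.0
```

View pics/w2b.png

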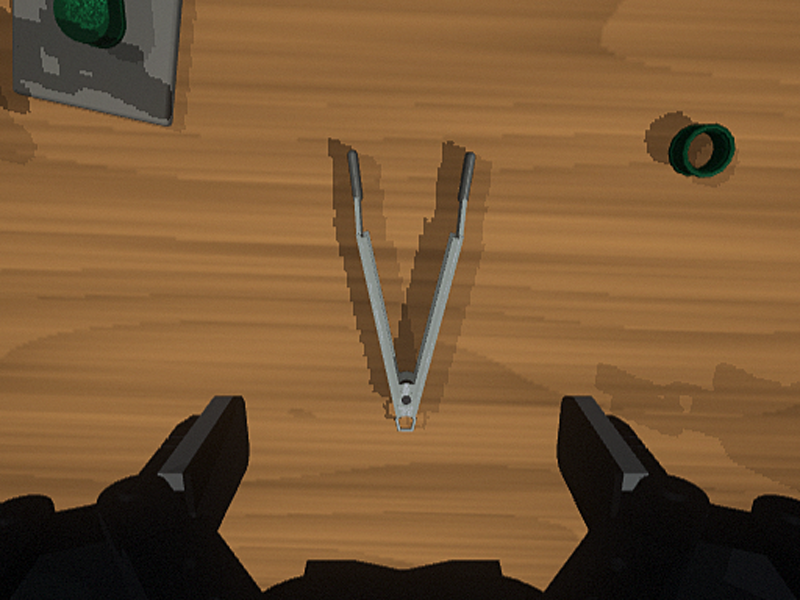

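The wrist view shows the tongs with pin at (406,399) and tip ends at (353,153) and (470,155) in the 800 px scale; nothing is near them.

```bash
python3 - <<'E'
from h import *
import json
m={k:np.array(v) for k,v in json.load(open("w2.json")).items()}
k=.64
p=px2w("",406*k,399*k,22,m); a=px2w("",353*k,153*k,19,m); b=px2w("",471*k,155*k,19,m)
d=((a+b)/2-p)[:2]; print(p,a,b,np.linalg.norm(d),np.linalg.norm(a-b),np.degrees(np.arctan2(d[1],d[0])))
u=d/np.linalg.norm(d); g=p[:2]+80*u; print("grip",g)
from scipy.spatial.transform import Rotation as R
s=telemetry.state(); r=R.from_rotvec(s["orientation"]).as_matrix(); y=np.degrees(np.arctan2(r[1,0],r[0,0])); print("toolyaw",y,s["tool_pos"])
print("shift",r.T@(np.array([*g,3])-s["tool_pos"])/40)
E
```

```text
[354.11520341 123.44127242  22.        ] [526.22550377 164.17806477  19.        ] [527.776898    88.33449614  19.        ] 172.90891357005552 75.85943399298311 0.9328333764681542
grip [434.10460079 124.74369598]
toolyaw 1.991747764116398 [461.60242737 128.53828012 231.63838717]
shift [-0.69605677  0.06568066  5.71532737]
```

```bash
python3 -m jog '[[[-0.3,0,0.2],0.2,-1],[[-0.4,0.07,0.8],0,-1],[[0,0,0.9],0,-1],[[0,0,0.9],0,-1],[[0,0,0.9],0,-1],[[0,0,0.9],0,-1],[[0,0,0.6],0,-1],[[0,0,0.3],0,-1],[[0,0,0.2],0,-1],[[0,0,0],0,-1]]'; python3 -m jog '[[[0,0,0],0,-1],[[0,0,0],0,-0.2],[[0,0,0],0,-0.2],[[0,0,0],0,-0.2],[[0,0,0],0,-0.2],[[0,0,0],0,-0.2],[[0,0,0],0,-0.2]]' 20
python3 - <<'E'
from h import *
import cv2
im=optics.grab_frame("wrist"); cv2.imwrite("pics/w3.png",im[:,:,::-1])
E
```

```text
time_s: 5.48
tool_pos: [432.7, 124.5, 1.5]
orientation: [3.14, 0.025, -0.006]
wrist_force: [-0.4, -0.9, 0.7]
width: 1.002
finger_force: 0.0
time_s: 6.07
tool_pos: [435.6, 126.3, 5.6]
orientation: [3.141, 0.029, 0.007]
wrist_force: [-0.5, -1.4, 5.9]
width: 0.606
finger_force: 5.5
```

View pics/w3.png

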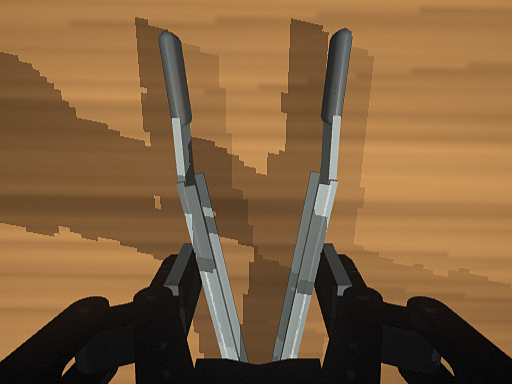

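```bash
python3 -m jog '[[[0,0,0],0,-0.1],[[0,0,-0.05],0,0],[[0,0,0],0,0],[[0,0,0],0,0],[[0,0,0],0,0]]'; python3 -m jog '[[[0,0,-0.2],0,0],[[0,0,-0.5],0,0],[[0,0,-0.8],0,0],[[0,0,-0.8],0,0],[[0,0,-0.5],0,0],[[0,0,-0.2],0,0],[[0,0,0],0,0],[[0,0,0],0,0],[[0,0,0],0,0]]'
python3 - <<'E'
from h import *
import cv2,json
m=optics.camera_model("wrist"); s=telemetry.state();im=optics.grab_frame("wrist"); 
im2=optics.grab_frame("side")
cv2.imwrite("pics/w4.png",np.hstack([im,cv2.resize(im2[140:260,140:270],(288,384)[::1])[:,:,:]])[:,:,::-1])
json.dump({**{k:np.asarray(v).tolist() for k,v in m.items()},"p":s["tool_pos"].tolist(),"o":s["orientation"].tolist()},open("w4.json","w"))
E
```

```text
time_s: 6.53
tool_pos: [434.9, 126.4, 6.7]
orientation: [-3.141, -0.029, -0.004]
wrist_force: [-1.7, -0.6, 6.2]
width: 0.502
finger_force: 4.4
time_s: 7.28
tool_pos: [432.2, 125.9, 123.0]
orientation: [3.141, 0.029, -0.007]
wrist_force: [-1.1, 0.0, -1.3]
width: 0.5
finger_force: 4.2
```

View pics/w4.png

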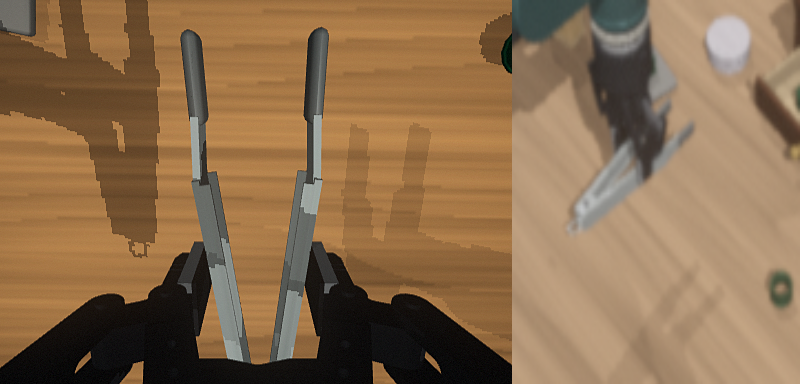

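```bash
python3 - <<'E'
from h import *
import json
from scipy.spatial.transform import Rotation as R
m={k:np.array(v) for k,v in json.load(open("w4.json")).items()}
r=R.from_rotvec(m["o"]).as_matrix(); p=m["p"]
for n,uv in dict(Lend=(189,30),Rend=(318,28),Linner_end=(201,38),Rinner_end=(306,36),Lin_near=(208,120),Rin_near=(304,120)).items():
    for h in (-15,):
        print(n,(r.T@(px2w("",*uv,p[2]-h,m)-p)).round(1))
E
```

```text
Lend [ 93.7 -24.1 -15.4]
Rend [ 94.3  19.6 -15.4]
Linner_end [ 91.2 -20.1 -15.4]
Rinner_end [ 91.9  15.6 -15.4]
Lin_near [ 63.8 -18.9 -15.3]
Rin_near [ 63.8  16.1 -15.3]
```

```bash
python3 -m jog '[[[0.05,0.2,0],0.25,0],[[0.1,0.4,0],0.25,0],[[0.14,0.6,0],0.25,0],[[0.14,0.6,0],0.25,0],[[0.14,0.6,0],0,0],[[0.14,0.6,0],0,0],[[0.14,0.6,0],0,0],[[0.14,0.6,0],0,0],[[0.14,0.6,0],0,0],[[0.14,0.6,0],0,0]]'>/dev/null; python3 -m jog '[[[0.14,0.6,0],0,0],[[0.14,0.6,0],0,0],[[0.14,0.6,0],0,0],[[0.14,0.6,0],0,0],[[0.14,0.6,0],0,0],[[0.14,0.6,0],0,0],[[0.14,0.6,0],0,0],[[0.14,0.6,0],0,0],[[0.1,0.4,0],0,0],[[0.05,0.16,0],0,0]]'>/dev/null; python3 -m jog '[[[0,0,0],0,-0.05],[[0,0,0],0,-0.1],[[0,0,0],0,-0.13],[[0,0,0],0,-0.13],[[0,0,0],0,-0.13],[[0,0,0],0,-0.13]]'
cat > w.py <<'E'
from fit import *
import json,sys
from scipy.spatial.transform import Rotation as R
def shot(n):
    m=optics.camera_model("wrist"); s=telemetry.state(); im=optics.grab_frame("wrist"); cv2.imwrite(f"pics/{n}.png",im[:,:,::-1])
    json.dump({**{k:np.asarray(v).tolist() for k,v in m.items()},"p":s["tool_pos"].tolist(),"o":s["orientation"].tolist()},open(n+".json","w"))
    r=R.from_rotvec(s["orientation"]).as_matrix(); print("tcp",s["tool_pos"].round(1),"yaw",np.degrees(np.arctan2(r[1,0],r[0,0])).round(2),"w",s["width"],s["finger_force"])
    return m,s,r,im
def green(im): return cv2.inRange(cv2.cvtColor(im,cv2.COLOR_RGB2HSV),(50,70,15),(90,255,255))
E
python3 - <<'E'
from w import *
m,s,r,im=shot("w5"); g=green(im)
n,l,st,c=cv2.connectedComponentsWithStats(g)
for i in range(1,n):
    if st[i,4]>150: print(st[i],c[i].round(1),px2w("wrist",*c[i],14,m).round())
E
```

```text
time_s: 9.55
tool_pos: [508.9, -308.8, 125.6]
orientation: [3.14, -0.107, 0.0]
wrist_force: [-0.1, -0.3, -1.4]
width: 0.57
finger_force: 3.7
tcp [ 508.9 -308.8  125.6] yaw -3.89 w 0.5702708646866427 3.7249391991645098
[ 237   56   45   64 2014] [258.7  91.2] [ 582. -314.   14.]
[  69  108   55   47 1750] [ 93.2 131.5] [ 561. -190.   14.]
```

View pics/w5.png

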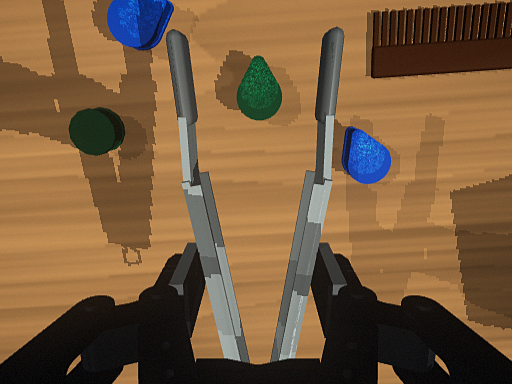

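The green drop sits centred at (259,91) between the tips, with the blue drops outside at (140,20) and (367,155). I'll refine both the plug and the tips.

```bash
python3 - <<'E'
from w import *
m={k:np.array(v) for k,v in json.load(open("w5.json")).items()}; r=R.from_rotvec(m["o"]).as_matrix(); p=m["p"]
g=green(cv2.imread("pics/w5.png")[:,:,::-1].copy()); k=np.zeros_like(g); k[50:125,232:288]=g[50:125,232:288]
q,iou=fit(k,m,582,-314,[-.2,.1],0); print(q,iou)
c,s=np.cos(q[2]),np.sin(q[2]); rc=np.array([q[0]-4*c,q[1]-4*s,p[2]]); print("round centre tool",r.T@(rc-p),"plug yaw",np.degrees(q[2]))
for n,uv in dict(Lend=(177,30),Rend=(334,28),Lin_end=(189,40),Rin_end=(322,40),Lin_near=(195,118),Rin_near=(320,118)).items():
    print(n,(r.T@(px2w("",*uv,p[2]+15,m)-p)).round(1))
for b in ((367,155),(140,20)): print("blue",(r.T@(px2w("",*b,14,m)-p)).round(1))
E
```

```text
[ 5.82313165e+02 -3.13689800e+02 -2.80743146e-02] 0.9657482112954787
round centre tool [6.96021248e+01 6.96497616e-02 1.38213716e-02] plug yaw -1.608539740885951
Lend [ 93.7 -28.2 -15. ]
Rend [ 94.4  25.1 -15. ]
Lin_end [ 90.6 -24.3 -15. ]
Rin_end [ 90.6  21.2 -15. ]
Lin_near [ 64.4 -23.7 -15. ]
Rin_near [ 64.5  22.  -15. ]
blue [ 27.1  81.5 111.6]
blue [118.9 -80.2 111.6]
```

```bash
python3 -m jog '[[[-0.1,0.05,0.2],-0.4,-0.13],[[-0.1,0.05,0.5],0,-0.13],[[0,0,0.5],0,-0.13],[[0,0,0.5],0,-0.13],[[0,0,0.2],0,-0.13],[[0,0,0],0,-0.13]]'
python3 - <<'E'
from w import *
m,s,r,im=shot("w6"); p=s["tool_pos"]; g=green(im)
n,l,st,c=cv2.connectedComponentsWithStats(g)
for i in range(1,n):
    if st[i,4]>300 and 230<c[i][0]<290:
        print(st[i],c[i].round(1)); x=st[i]; k=np.where(l==i,255,0).astype(np.uint8)
        q,iou=fit(k,m,582,-314,[-.1,.05],0); print(q,iou); a=q[2]
        print("round centre tool",(r.T@(np.array([q[0]-4*np.cos(a),q[1]-4*np.sin(a),p[2]])-p)).round(1),np.degrees(a))
E
```

```text
time_s: 10.1
tool_pos: [499.0, -311.7, 46.5]
orientation: [-3.138, 0.053, 0.007]
wrist_force: [0.6, 0.9, -1.1]
width: 0.563
finger_force: 3.7
tcp [ 499.  -311.7   46.5] yaw -1.93 w 0.5633584820849638 3.7248402507975698
[ 225   15   67   99 4614] [257.9  69.6]
[ 5.82349946e+02 -3.13760357e+02 -4.24388348e-02] 0.9674832546099859
round centre tool [79.4 -0.8 -0.4] -2.431566123187502
```

```bash
python3 -m jog '[[[0,0,0.3],0,-0.13],[[0,0,0.4],0,-0.13],[[0,0,0.25],0,-0.13],[[0,0,0.05],0,-0.13],[[0,0,0],0,-0.13],[[0,0,0],0,-0.13]]'
python3 - <<'E'
from w import *
shot("w7")
E
```

```text
time_s: 10.65
tool_pos: [501.0, -313.5, 9.9]
orientation: [3.14, -0.053, 0.001]
wrist_force: [-0.5, 0.3, -1.2]
width: 0.565
finger_force: 3.7
tcp [ 501.  -313.5    9.9] yaw -1.95 w 0.5648912803560523 3.724930838216096
```

View pics/w7.png

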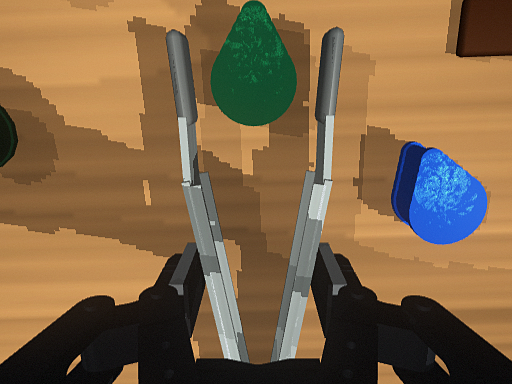

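The plug is centred between the pads at (254,75). I'll go a touch lower and then squeeze.

```bash
python3 -m jog '[[[0,0,0.07],0,-0.13],[[0,0,0],0,-0.13],[[0,0,0],0,-0.08],[[0,0,0],0,-0.03],[[0,0,0],0,0.02],[[0,0,0],0,0.07],[[0,0,0],0,0.12],[[0,0,0],0,0.2],[[0,0,0],0,0.3],[[0,0,0],0,0.3]]' 20; python3 -m jog '[[[0,0,0],0,0.3],[[0,0,0],0,0.3],[[0,0,0],0,0.3]]'
python3 - <<'E'
from w import *
shot("w8")
E
```

```text
time_s: 11.53
tool_pos: [501.2, -313.5, 7.6]
orientation: [3.14, -0.053, 0.002]
wrist_force: [-1.1, 0.4, 5.4]
width: 0.434
finger_force: 19.4
time_s: 11.78
tool_pos: [501.2, -313.5, 7.6]
orientation: [3.14, -0.053, 0.002]
wrist_force: [-0.1, 1.0, 4.9]
width: 0.434
finger_force: 19.4
tcp [ 501.2 -313.5    7.6] yaw -1.94 w 0.43352717266739443 19.40643250301946
```

View pics/w8.png

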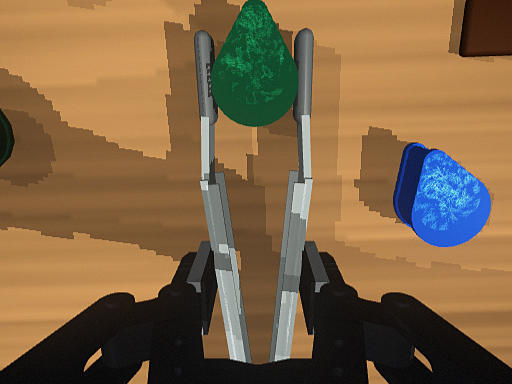

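```bash
python3 -m jog '[[[0,0,-0.1],0,0.3],[[0,0,-0.3],0,0.3],[[0,0,-0.5],0,0.3],[[0,0,-0.6],0,0.3],[[0,0,-0.5],0,0.3],[[0,0,-0.35],0,0.3],[[0,0,-0.15],0,0.3],[[0,0,0],0,0.3],[[0,0,0],0,0.3]]' 25
python3 - <<'E'
from w import *
m,s,r,im=shot("w9"); 
sc=optics.grab_frame("scene"); sm=optics.camera_model("scene"); g=green(sc)
n,l,st,c=cv2.connectedComponentsWithStats(g)
for i in range(1,n):
    if st[i,4]>30: print(st[i],c[i].round(1))
i=int(np.argmin(np.hypot(*(c-[344,286]).T))); k=np.where(l==i,255,0).astype(np.uint8)
print("mate",fit(k,sm,604,320,[-2,-1,0,1,2,3],10))
g=green(im); n,l,st,c=cv2.connectedComponentsWithStats(g); print([(st[i].tolist()) for i in range(1,n) if st[i,4]>300])
E
```

```text
time_s: 12.58
tool_pos: [500.3, -312.9, 106.0]
orientation: [-3.141, 0.053, 0.001]
wrist_force: [-0.2, -1.5, -2.0]
width: 0.426
finger_force: 25.1
tcp [ 500.3 -312.9  106. ] yaw -1.95 w 0.4261706584179679 25.072398780612275
[ 172    0  132   62 2460] [222.4  17.7]
[ 351    0   95  129 2972] [394.8  72.8]
[173 117  12  13  94] [177.9 122.2]
[210 160  10  11  82] [214.7 164.6]
[230 260  10  11  62] [235.5 264.3]
[336 278  16  14 171] [343.6 284.9]
mate (array([ 6.03663019e+02,  3.17068736e+02, -3.87525308e-01]), np.float64(0.838828967642527))
[[211, 0, 88, 126, 7613], [45, 91, 63, 51, 2119]]
```

```bash
python3 -m jog '[[[0,-0.2,0],0,0.3],[[0,-0.4,0],0,0.3],[[0,-0.6,0],0,0.3],[[0,-0.6,0],0,0.3],[[0,-0.6,0],0,0.3],[[0,-0.6,0],0,0.3],[[0,-0.6,0],0,0.3],[[0,-0.6,0],0,0.3],[[0,-0.6,0],0,0.3],[[0,-0.6,0],0,0.3]]'; python3 -m jog '[[[0,-0.6,0],0,0.3],[[0,-0.6,0],0,0.3],[[0,-0.6,0],0,0.3],[[0,-0.6,0],0,0.3],[[0,-0.6,0],0,0.3],[[0,-0.6,0],0,0.3],[[0,-0.6,0],0,0.3],[[0,-0.6,0],0,0.3],[[0,-0.6,0],0,0.3],[[0,-0.6,0],0,0.3]]'; python3 -m jog '[[[0,-0.6,0],0,0.3],[[0,-0.6,0],0,0.3],[[0,-0.6,0],0,0.3],[[0,-0.6,0],0,0.3],[[0,-0.4,0],0,0.3],[[0,-0.2,0],0,0.3],[[0,0,0],0,0.3],[[0,0,0],0,0.3]]'
python3 - <<'E'
from w import *
m,s,r,im=shot("w10"); g=green(im); p=s["tool_pos"]
n,l,st,c=cv2.connectedComponentsWithStats(g)
for i in range(1,n):
    if st[i,4]>300:
        print(st[i],c[i].round(1),px2w("",*c[i],25,m).round())
        if c[i][0]<200: print(fit(np.where(l==i,255,0).astype(np.uint8),m,604,317,[-.8,-.3,.2],10))
E
```

```text
time_s: 13.52
tool_pos: [507.0, -94.5, 105.9]
orientation: [-3.14, 0.052, 0.002]
wrist_force: [0.9, 0.1, -1.0]
width: 0.424
finger_force: 25.1
time_s: 14.35
tool_pos: [514.5, 144.9, 105.9]
orientation: [-3.141, 0.052, 0.003]
wrist_force: [0.2, -0.7, -1.8]
width: 0.425
finger_force: 25.1
time_s: 15.02
tool_pos: [519.3, 262.6, 106.0]
orientation: [3.14, -0.052, -0.002]
wrist_force: [0.6, -0.1, -1.2]
width: 0.427
finger_force: 25.1
tcp [519.3 262.6 106. ] yaw -1.88 w 0.42698305270166337 25.148091791197658
[ 211    0   88  126 7639] [254.2  69.8] [605. 263.  25.]
[ 132   39   58   71 3091] [162.7  76.3] [603. 319.  25.]
(array([ 6.03212310e+02,  3.19439660e+02, -5.21694027e-01]), np.float64(0.966314910868658))
```

View pics/w10.png

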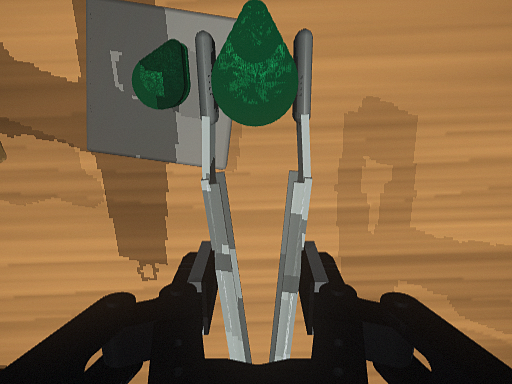

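The held plug (254,70) is still seated, and the mate on the coaster is at (163,76), i.e. (603,319). 58 mm remain to the left.

```bash
python3 -m jog '[[[0,-0.2,0],0,0.3],[[0,-0.36,0],0,0.3],[[0,-0.4,0],0,0.3],[[0,-0.3,0],0,0.3],[[0,-0.15,0],0,0.3],[[0,-0.05,0],0,0.3],[[0,0,0],0,0.3],[[0,0,0],0,0.3],[[0,0,0],0,0.3],[[0,0,0],0,0.3]]'
python3 - <<'E'
from w import *
m,s,r,im=shot("w11"); g=green(im); p=s["tool_pos"]
print("held origin est",p+r@[82.5,-1,0])
n,l,st,c=cv2.connectedComponentsWithStats(g); print([st[i].tolist() for i in range(1,n) if st[i,4]>200])
q,i=fit(np.where(l==l[70,254],255,0).astype(np.uint8),m,603,319,[-.05],100); print("held fit",q,i)
a=optics.grab_frame("scene")[230:320,290:410];b=optics.grab_frame("side")[110:200,140:260]
cv2.imwrite("pics/end.png",np.hstack([cv2.resize(x,(400,300),interpolation=cv2.INTER_CUBIC) for x in (a,b)])[:,:,::-1])
E
```

```text
time_s: 15.9
tool_pos: [522.2, 320.3, 106.5]
orientation: [3.141, -0.054, -0.0]
wrist_force: [1.1, -0.9, -1.9]
width: 0.428
finger_force: 25.2
tcp [522.2 320.3 106.5] yaw -1.99 w 0.42758779689516807 25.173989332979545
held origin est [604.72730528 318.48069972 106.45138221]
[[211, 0, 88, 127, 7668]]
held fit [ 6.03733759e+02  3.19491041e+02 -3.72079945e-02] 0.9659205420974538
```

View pics/end.png

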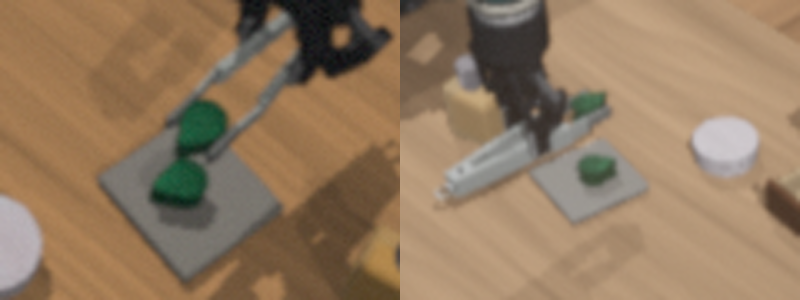

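Both views show the green plug in the tongs above the mate on the coaster, clear of everything else. The held plug fits at (603.7, 319.5), against (603.2, 319.4) for the mate, so I'm handing in.

```bash
python3 -c "
from rig import ticket; print(ticket.sign_off())"
```

```text
the job is handed in; nothing more can be done
None
```

The green teardrop plug is held in the tongs right above its mate on the coaster, about 10 cm above the dresser top by my measurements, and the job is handed in.

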